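# Pin the gate of the oxygen cylinder cradle

## Task

Make the oxygen cylinder safe in its cradle: swing the yellow gate shut against its stop, so that its eye lies over the steel eye of the cradle, then take the long pin with the red grip from the rack and put it down through both eyes until its flange sits flat on the gate. Leave the short pin with the blue grip in the rack, and let go of everything.

Things in the scene. Friction and masses are not known exactly. Their poses are not given: they have to be found in the camera images.
- gate (a joint): Yellow gate of the cradle, a flat arm on an upright hinge. 0 rad = shut on a firm stop, its eye exactly above the cradle's; grows as it opens, anticlockwise from above; starts 0.5 to 0.9. Moves with about 1 N at the post, stays where left. Arm's top 70 mm above the table. Its eye: ring 48 mm across, 52 to 70 mm above the table, upright 28 mm hole, 180 mm from the hinge axis.
- gate_post (a point): The gate's handle: round upright black post, 16 mm thick, 48 mm tall, standing on the gate's arm 75 mm from the hinge axis. This point is on its axis, 98 mm above the table, 20 mm below the post's top and 28 mm above the arm's top. z up; x along the arm from hinge to eye.
- eye (a point): Cradle's fixed steel eye: ring 48 mm across, 20 mm thick, upright 28 mm hole, open below. Point: hole's axis at the ring's top, 48 mm above the table, 22 mm below the shut gate's top. z up, x from the gate's hinge to this eye: the hinge axis is 180 mm from here along -x. The white cylinder, top 112 mm above the table, lies to -y, from 50 mm off the shut gate's centre line; the gate opens to +y.
- long_pin_grip (a point): Long pin, upright in one of the rack's two holes. Red round grip 24 mm thick, 40 mm tall; below it a steel flange 42 mm across, 5 mm thick; below that a shank 18 mm thick, 53 mm long, its last 12 mm tapering to 8 mm. Point: the grip's centre, 25 mm above the flange's underside, 78 mm above the tip; z along the pin, up. Home in the shut gate it is 47 mm above eye. About 0.15 kg.
- short_pin_grip (a point): Short pin, which stays in the rack: as the long pin, but with a blue grip and a 22 mm shank. Point: its grip's centre; z up. The pins stand 100 mm apart along the aluminium rack (75 by 170 mm), their flanges resting on its top, 72 mm above the table.
Things that resemble listed ones, but are neither listed nor needed, are in the scene too. What is shaped like the part that bears long_pin_grip but purple is not meant.

How it is judged:
On the way:
1. the gate is swung shut against its stop (value of joint gate below 0.07 rad), for 0.2 s.
At the end, for the whole second after the job is handed in: The gate is shut (under 0.09 rad) and the long red pin stands upright (within 10 degrees) through both eyes, its flange down on the gate (within 6 mm in height) and its grip within 13 mm of the eye's axis, with the short blue pin still in its place in the rack (moved less than 30 mm) (value of joint gate below 0.09 rad and horizontal distance between long_pin_grip and eye below 0.013 m and z of long_pin_grip in the frame of eye between 0.041 and 0.053 m and angle between long_pin_grip's own z axis and vertical below 0.175 rad and distance of short_pin_grip from where it was at the start of the episode below 0.03 m); the robot touches nothing.
It fails at once if the short pin is taken or knocked out of its place (moved more than 30 mm) (distance of short_pin_grip from where it was at the start of the episode above 0.03 m).
It also fails if it takes over 48 s, if anything falls off the work surface, if the arm or the gripper's body presses on something with over 40 N, if the wrist force passes 120 N, or if a joint passes its speed limit or range.

## Robot

A 7-joint arm with a two-finger parallel gripper is mounted at the origin on the work surface. World frame = base frame: x ahead of the robot, y to its left, z up, the work surface at z = 0. Lengths are in m, angles in rad, forces in N, time in s.
With the tool pointing down it reaches from about 0.4 to 0.85 m from the base axis. Payload 10.4 kg.
Tool frame: the origin (TCP) lies midway between the tips of the shut fingers; the grasp point (between the pads) lies 19 mm behind it; z points along the fingers, y is the direction in which the jaws open and shut (so a half turn about z gives the same grasp; the last joint's range is limited). The gripper opens to 85 mm and grips with 20 to 120 N. Pads are 22 mm wide; open, the fingers measure 114 mm over their backs; the gripper's body (76 mm by 85 mm) begins 54 mm behind the grasp point. The pads swing forward as they close: fully open they stand 13 mm farther back than shut.
Start: joints at [1.098, 0.332, -0.065, 1.46, 0.022, 1.35, -0.088], TCP at [0.272, -0.563, 0.231] pointing down, gripper open.
Joint ranges: [-2.6, 2.6], [-0.5, 2.12], [-1.47, 1.34], [0.16, 2.42], [-1.27, 4.41], [0.06, 2.06], [-2.6, 2.6]. Speed limits (rad/s): [2.22, 2.22, 2.79, 2.79, 3.14, 3.14, 3.14].

## Interface

Orientations are given as a unit quaternion [x, y, z, w].
In Python, from workcell import get_obs, camera, calibration, hand_in gives the robot as it stands.
- The arm moves only by the shell command python3 -m handwheel 'ROWS' [FORCE]. ROWS is JSON, a list of rows, each an object with "jaw": the finger opening in mm, from 0 to 85.4; "delta_pos": the shift along the tool's x, y, z scaled (see below), a list of three; "turn": the turn about the tool's z scaled (see below). In form: [{"jaw": jaw, "delta_pos": [tx, ty, tz], "turn": turn}, ...]. A call has 1 to 10 rows; each row is the pose to reach, as a shift and turn from the pose commanded when the call began, along the tool's axes at that moment, turning the shorter way round; what a row does not reach only later rows make up. The controller multiplies each number of a shift by 1 m and each number of a turn by pi rad. A row lasts 1/12 s, in which the tool goes at most 41.7 mm and 7.16 degrees, less where a joint would pass 70% of its speed; a pose out of reach is approached as far as the arm can. A call with a number of a shift or a turn outside -1 to 1 is refused whole. A call with a gripper value outside its range is refused whole. The fingers move at their own pace and stop on an object; FORCE is the grip in N (left out, the last holds). Time passes only in rows, so rows that repeat a pose let the fingers close. It gives the time, the measured TCP pose, the force and the opening at its end, in the units of the state.
- get_obs(): the state, without advancing time (a new reading comes with each control period).
- camera(name): name is "scene" or "top" or "wrist"; returns the picture (480x640x3 uint8, red, green, blue); there is no depth.
- calibration(name): a dict with "mtx" (3x3 intrinsics, pixels), "dist_coeffs" ([k1, k2, p1, p2, k3] as OpenCV has them; the pictures are not rectified), "rvec" (rotation vector, rad) and "tvec" (3), from world to camera coordinates, as OpenCV has them. Camera axes: x right, y down, z forward; pixel columns grow to the right and rows downward; lengths in m; the calibration is good to about 2 mm. A picture is of the moment at which its call begins: read the wrist's pose just before it. calibration takes no time and is no camera call; for the wrist camera it gives the pose at the moment of the call.
- hand_in(): hands the job in, once; it reports no verdict.
The state is a dict: "clock": time; "joint_pos": joint angles; "joint_velocities": joint speeds; "tau": joint torques, N m; "position": TCP position; "ee_rot": TCP orientation; "ft_force": force on the tool from outside, world axes, zero at the start; "torque": the same for the moment, N m; "grip_width": opening from 0.0 (shut) to 1.0 (fully open).
Only numpy, scipy, OpenCV 4.12 (cv2) and the standard library are available. Lean on these libraries where they do the work, as an engineer would, in place of code of your own. Each camera call takes 0.05 s, during which the arm holds its last target.

## Working session

There is one attempt and no reset: what is moved stays moved. The work goes in short steps, Python scripts to look and compute and a shell command to move; the robot and the scene stay as the last step left them, time stands still between calls to the robot, and variables do not carry over. Pictures are saved under pics/ and viewed, and the job is handed in when it is done.

```bash
mkdir -p pics; ls
python3 - <<'E'
from workcell import get_obs,camera,calibration
import cv2
o=get_obs(); print({k:o[k] for k in ['clock','position','ee_rot','ft_force','grip_width']})
for n in ['scene','top']:
    cv2.imwrite(f'pics/{n}0.png',camera(n)[:,:,::-1])
    print(n,calibration(n))
E
```

```text
pics
{'clock': 0.0, 'position': array([ 0.27156124, -0.56251073,  0.23052129]), 'ee_rot': array([ 9.74815200e-01,  2.23013078e-01, -1.87997611e-04, -6.76258005e-04]), 'ft_force': array([-0.29596892, -0.10535715,  0.04563831]), 'grip_width': 1.0006567973558413}
scene {'mtx': array([[525.05316799,   0.        , 316.14792797],
       [  0.        , 525.05316799, 236.56832877],
       [  0.        ,   0.        ,   1.        ]]), 'dist_coeffs': array([-0.0557105,  0.       ,  0.       ,  0.       ,  0.       ]), 'rvec': array([ 1.64278861,  1.62550276, -0.86667172]), 'tvec': array([-0.09333871, -0.22819067,  1.49238051])}
top {'mtx': array([[529.70694267,   0.        , 307.94297121],
       [  0.        , 529.70694267, 236.88886817],
       [  0.        ,   0.        ,   1.        ]]), 'dist_coeffs': array([-0.13977855,  0.        ,  0.        ,  0.        ,  0.        ]), 'rvec': array([ 2.2087748 , -2.16492037,  0.0530222 ]), 'tvec': array([0.08136686, 0.56076032, 0.85737005])}
```

View pics/scene0.png

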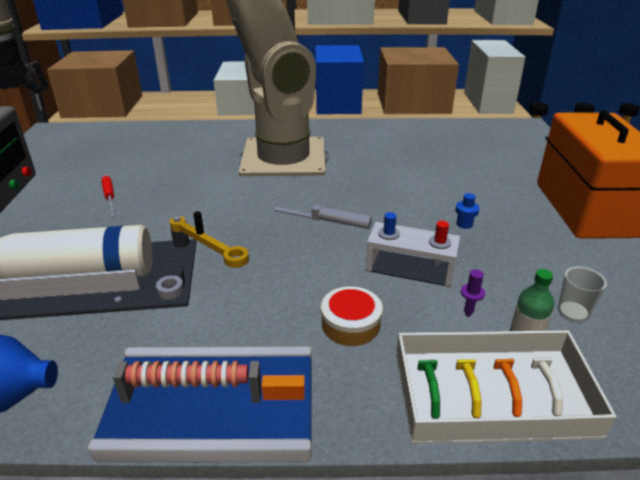

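View pics/top0.png

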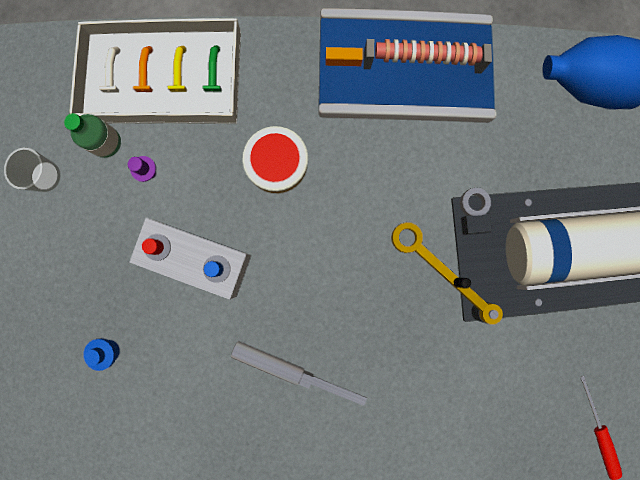

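Top view: the red pin stands in the rack at (152,246), and the blue pin in the rack at (213,268). There is also a loose blue pin at (100,353) and a purple one at (142,168), both lookalikes. The gate hinge is at (490,314), its post at (462,283), its eye at (407,237), and the steel eye is at (477,201). The pin to take is the red-gripped one in the rack. I'll confirm that in an enlarged crop.

Run:
```python
import cv2,numpy as np
t=cv2.imread('pics/top0.png');s=cv2.imread('pics/scene0.png')
a=cv2.resize(t[205:310,120:260],None,fx=5,fy=5,interpolation=cv2.INTER_CUBIC)
b=cv2.resize(t[180:330,380:520],None,fx=4,fy=4,interpolation=cv2.INTER_CUBIC)
c=cv2.resize(s[190:310,350:500],None,fx=5,fy=5,interpolation=cv2.INTER_CUBIC)
d=cv2.resize(s[200:310,140:260],None,fx=5,fy=5,interpolation=cv2.INTER_CUBIC)
for n,i in zip('abcd',(a,b,c,d)): cv2.imwrite(f'pics/crop_{n}.png',i)
```

```text
(no output)
```

View pics/crop_a.png

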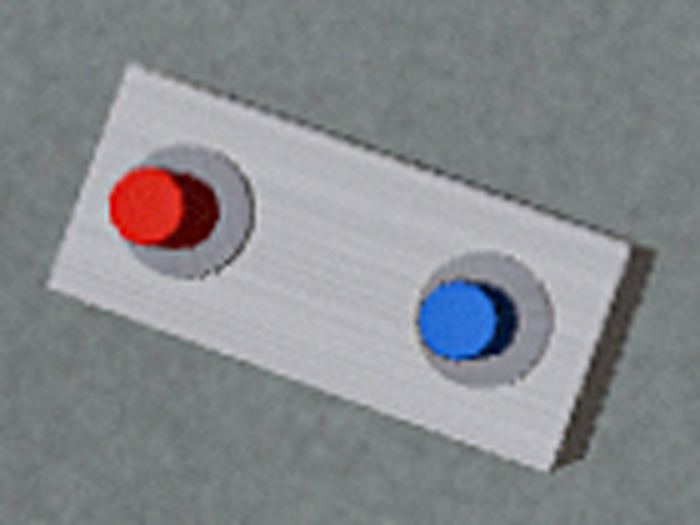

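View pics/crop_b.png

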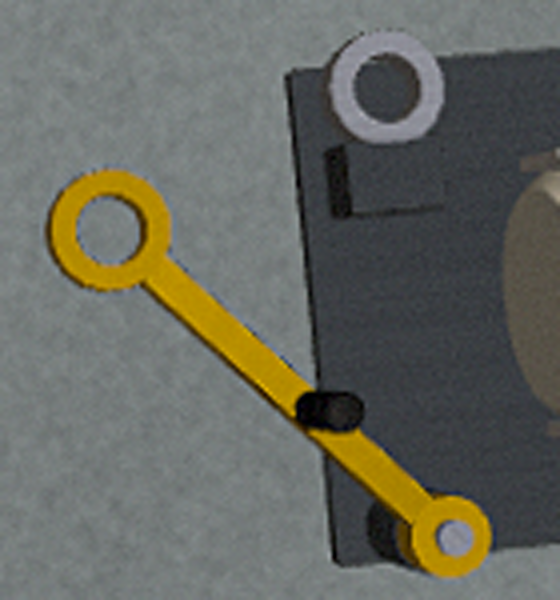

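View pics/crop_c.png

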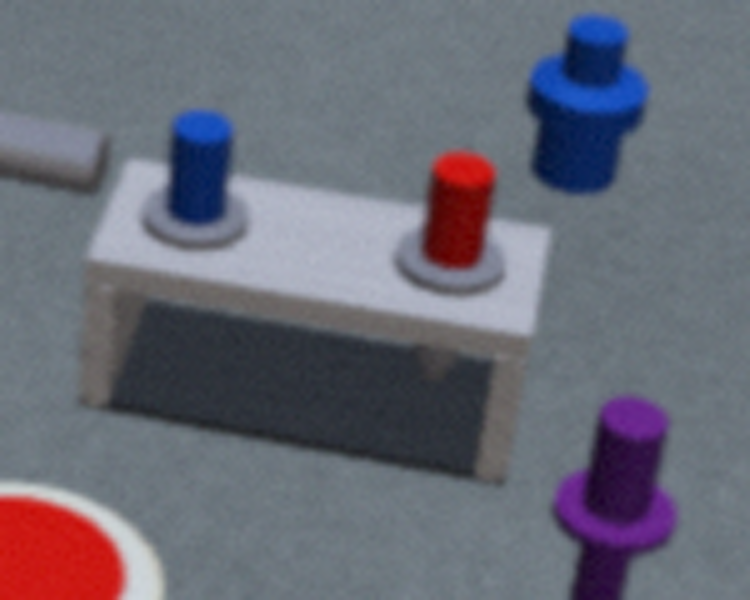

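View pics/crop_d.png

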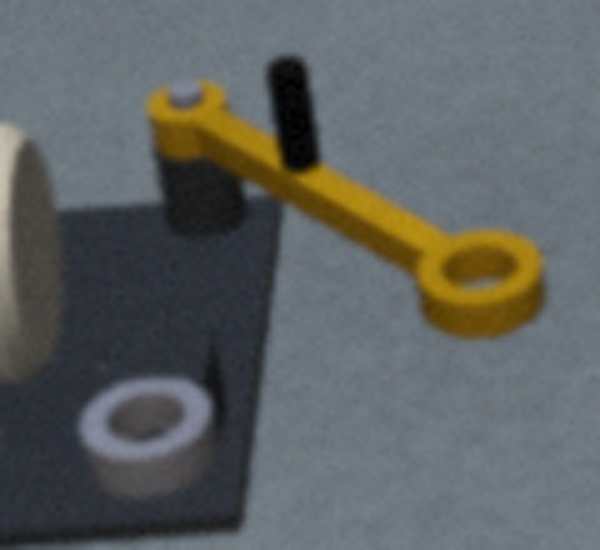

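The crop confirms it: the rack's red pin has its shank tip showing under the rack, and the blue one doesn't. Now I'll work out positions.

```bash
cat > h.py <<'E'
import cv2,numpy as np
from workcell import get_obs,camera,calibration
from scipy.spatial.transform import Rotation as R
def ray(c,px):
    p=cv2.undistortPoints(np.array([[px]],float),c['mtx'],c['dist_coeffs'])[0,0]
    M=cv2.Rodrigues(c['rvec'])[0]; return -M.T@c['tvec'], M.T@np.array([p[0],p[1],1.])
def atz(c,px,z):
    o,d=ray(c,px); return o+d*(z-o[2])/d[2]
def crop(px,f,o): return ((px[0]+.5)/f-.5+o[0],(px[1]+.5)/f-.5+o[1])
def totool(dw,q): return R.from_quat(q).inv().apply(dw)
E
python3 - <<'E'
from h import *
T=calibration('top');S=calibration('scene')
a=lambda x,y:crop((x,y),5,(120,205)); b=lambda x,y:crop((x,y),4,(380,180)); c=lambda x,y:crop((x,y),5,(350,190)); d=lambda x,y:crop((x,y),5,(140,200))
P=dict(red=(a(149,207),.117),redfl=(a(190,212),.077),blue=(a(459,320),.117),bluefl=(a(486,319),.077),eye=(b(387,87),.048),geye=(b(110,230),.07),post=(b(346,411),.118),hinge=(b(451,537),.07))
Q={k:atz(T,p,z) for k,(p,z) in P.items()}
Z=dict(red=(c(464,167),.117),redfl=(c(451,260),.077),blue=(c(203,122),.117),bluefl=(c(195,215),.077),eye=(d(147,418),.048),geye=(d(481,268),.07),post=(d(287,64),.118),hinge=(d(187,98),.07))
for k in Q: print(k,Q[k].round(4),atz(S,*Z[k]).round(4))
n=lambda u,v:np.linalg.norm((Q[u]-Q[v])[:2])
print(n('red','blue'),n('eye','hinge'),n('geye','hinge'),n('post','hinge'))
e=(Q['eye']-Q['hinge'])[:2];g=(Q['geye']-Q['hinge'])[:2];p=(Q['post']-Q['hinge'])[:2]
an=lambda v:np.arctan2(v[1],v[0]); print(an(e),an(g),an(p), 'gate',an(g)-an(e))
print(R.from_quat(get_obs()['ee_rot']).as_matrix().round(3))
E
```

```text
red [0.535  0.3263 0.117 ] [0.5381 0.327  0.117 ]
redfl [0.5351 0.3257 0.077 ] [0.5417 0.3264 0.077 ]
blue [0.5038 0.2321 0.117 ] [0.5046 0.2328 0.117 ]
bluefl [0.5041 0.2314 0.077 ] [0.5092 0.232  0.077 ]
eye [ 0.6201 -0.1789  0.048 ] [ 0.6244 -0.1782  0.048 ]
geye [ 0.5586 -0.0621  0.07  ] [ 0.5637 -0.0617  0.07  ]
post [ 0.4908 -0.142   0.118 ] [ 0.4939 -0.1412  0.118 ]
hinge [ 0.4411 -0.1988  0.07  ] [ 0.4416 -0.1989  0.07  ]
0.09921830093341599 0.18015098398520885 0.1802320494023668 0.07553021958967096
0.11024254491634246 0.8603630825932801 0.8510964145957349 gate 0.7501205376769376
[[ 0.901  0.435 -0.001]
 [ 0.435 -0.901  0.001]
 [-0.    -0.001 -1.   ]]
```

Distances check out: pins 99 mm apart (given 100), hinge to steel eye 180, hinge to gate eye 180, hinge to post 75.5, gate at about 0.75 rad. The tool's y axis already lies along the chord the post has to travel, so I'll close the jaws and push with them from the +y side.

```bash
python3 -m handwheel '[{"jaw":0,"delta_pos":[0.382,-0.3215,0],"turn":0},{"jaw":0,"delta_pos":[0.382,-0.3215,0],"turn":0},{"jaw":0,"delta_pos":[0.382,-0.3215,0],"turn":0},{"jaw":0,"delta_pos":[0.382,-0.3215,0],"turn":0},{"jaw":0,"delta_pos":[0.382,-0.3215,0],"turn":0},{"jaw":0,"delta_pos":[0.382,-0.3215,0],"turn":0},{"jaw":0,"delta_pos":[0.382,-0.3215,0],"turn":0},{"jaw":0,"delta_pos":[0.382,-0.3215,0],"turn":0},{"jaw":0,"delta_pos":[0.382,-0.3215,0],"turn":0},{"jaw":0,"delta_pos":[0.382,-0.3215,0],"turn":0}]' 30
```

```text
clock: 0.93
position: [0.4424, -0.1807, 0.2313]
ee_rot: [0.975, 0.223, -0.0, 0.0]
ft_force: [0.1, -0.2, 0.5]
grip_width: 0.003
```

```bash
python3 -m handwheel '[{"jaw":0,"delta_pos":[0.062,-0.052,0],"turn":0},{"jaw":0,"delta_pos":[0.062,-0.052,0],"turn":0},{"jaw":0,"delta_pos":[0.062,-0.052,0.04],"turn":0},{"jaw":0,"delta_pos":[0.062,-0.052,0.08],"turn":0},{"jaw":0,"delta_pos":[0.062,-0.052,0.12],"turn":0},{"jaw":0,"delta_pos":[0.062,-0.052,0.146],"turn":0},{"jaw":0,"delta_pos":[0.062,-0.052,0.146],"turn":0}]'
python3 - <<'E'
from h import *
for n in ['top','scene']:
    cv2.imwrite(f'pics/{n}1.png',camera(n)[:,:,::-1])
t=cv2.imread('pics/top1.png')
cv2.imwrite('pics/top1c.png',cv2.resize(t[170:340,370:530],None,fx=3.5,fy=3.5,interpolation=cv2.INTER_CUBIC))
E
```

```text
clock: 1.52
position: [0.4715, -0.108, 0.0801]
ee_rot: [0.975, 0.223, -0.004, -0.002]
ft_force: [-1.6, 0.1, -0.1]
grip_width: 0.001
```

View pics/scene1.png

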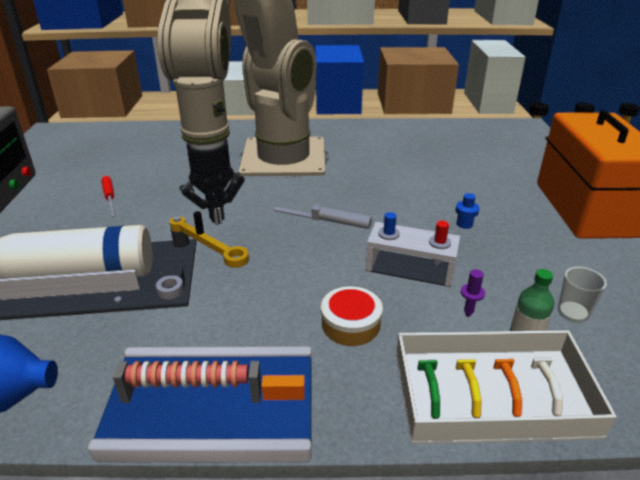

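The closed fingers stand beside the post at (217,215), on its +y side. Now the push.

```bash
python3 -m handwheel '[{"jaw":0,"delta_pos":[0.004,0.008,-0.003],"turn":0},{"jaw":0,"delta_pos":[0.005,0.016,-0.003],"turn":0},{"jaw":0,"delta_pos":[0.006,0.024,-0.003],"turn":0},{"jaw":0,"delta_pos":[0.006,0.032,-0.003],"turn":0},{"jaw":0,"delta_pos":[0.006,0.04,-0.003],"turn":0},{"jaw":0,"delta_pos":[0.006,0.048,-0.003],"turn":0},{"jaw":0,"delta_pos":[0.006,0.055,-0.003],"turn":0},{"jaw":0,"delta_pos":[0.006,0.062,-0.003],"turn":0},{"jaw":0,"delta_pos":[0.006,0.065,-0.003],"turn":0},{"jaw":0,"delta_pos":[0.006,0.065,-0.003],"turn":0}]'
python3 - <<'E'
from h import *
for n in ['top','scene']:
    cv2.imwrite(f'pics/{n}2.png',camera(n)[:,:,::-1])
s=cv2.imread('pics/scene2.png')
cv2.imwrite('pics/s2c.png',cv2.resize(s[180:310,130:270],None,fx=4,fy=4,interpolation=cv2.INTER_CUBIC))
t=cv2.imread('pics/top2.png')
cv2.imwrite('pics/t2c.png',cv2.resize(t[170:340,370:530],None,fx=3.5,fy=3.5,interpolation=cv2.INTER_CUBIC))
E
```

```text
clock: 2.45
position: [0.5091, -0.166, 0.0881]
ee_rot: [0.975, 0.222, -0.0, 0.0]
ft_force: [0.6, -0.2, -0.8]
grip_width: 0.004
```

View pics/s2c.png

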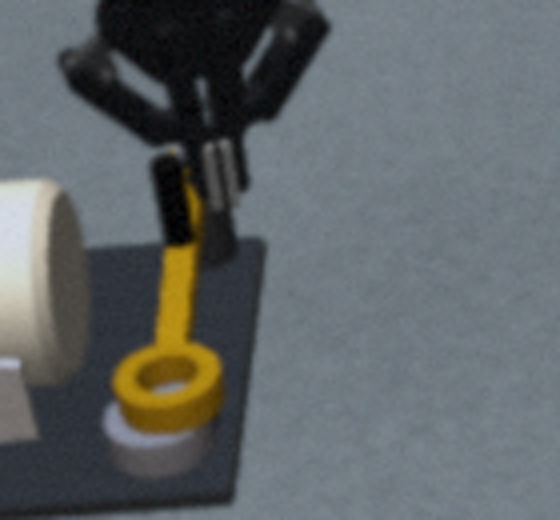

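View pics/t2c.png

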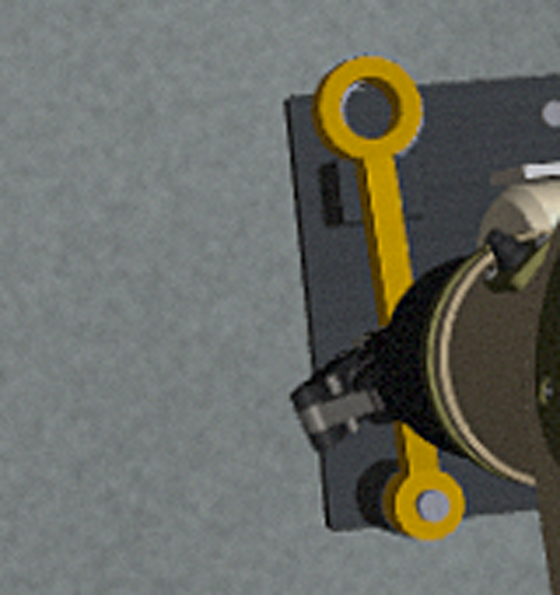

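The gate eye (crop 370,108) is nearly over the steel eye, with a few mm left to go. I'll advance in small steps and watch the force.

```bash
python3 -m handwheel '[{"jaw":0,"delta_pos":[0,0.003,0],"turn":0},{"jaw":0,"delta_pos":[0,0.006,0],"turn":0},{"jaw":0,"delta_pos":[0,0.006,0],"turn":0}]'
python3 - <<'E'
from h import *
T=calibration('top')
h=np.array([.4411,-.1988]);
f=lambda p:np.arctan2(*(atz(T,p,.07)[:2]-h)[::-1])-.1102
print(f(crop((370,108),3.5,(370,170))))
cv2.imwrite(f'pics/top3.png',camera('top')[:,:,::-1]);print(get_obs()['ft_force'])
t=cv2.imread('pics/top3.png')
cv2.imwrite('pics/t3c.png',cv2.resize(t[170:340,370:530],None,fx=3.5,fy=3.5,interpolation=cv2.INTER_CUBIC))
E
```

```text
clock: 2.8
position: [0.5113, -0.1695, 0.0882]
ee_rot: [0.975, 0.223, -0.001, -0.001]
ft_force: [-3.2, 2.3, 1.5]
grip_width: -0.0
0.048275457080082754
[-2.16642689  3.52736131  1.83816665]
```

View pics/t3c.png

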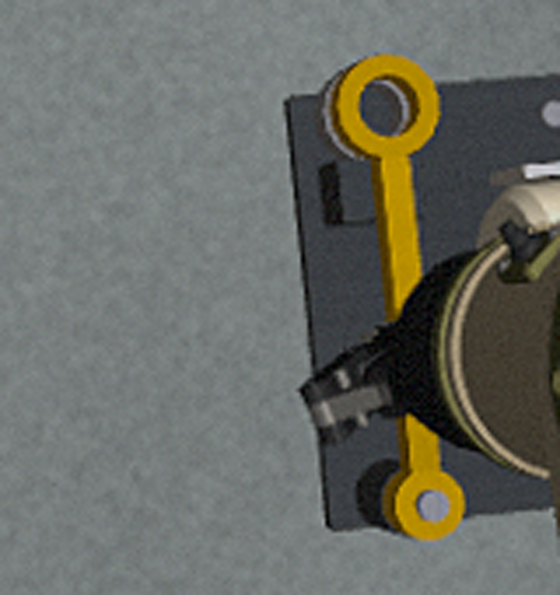

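```bash
python3 -m handwheel '[{"jaw":0,"delta_pos":[0,0.003,0],"turn":0},{"jaw":0,"delta_pos":[0,0.003,0],"turn":0},{"jaw":0,"delta_pos":[0,0.003,0],"turn":0}]'
python3 - <<'E'
from h import *
T=calibration('top')
h=np.array([.4411,-.1988]);
f=lambda p:np.arctan2(*(atz(T,p,.07)[:2]-h)[::-1])-.1102
print(f(crop((388,107),3.5,(370,170))),atz(T,crop((388,107),3.5,(370,170)),.07))
E
```

```text
clock: 3.1
position: [0.5114, -0.1698, 0.088]
ee_rot: [0.975, 0.224, -0.002, -0.002]
ft_force: [-12.2, 12.9, 10.2]
grip_width: -0.004
0.001761666026360617 [ 0.61919379 -0.17877659  0.07      ]
```

The gate is shut: no further motion with about 18 N against the stop, and the vision angle is 0.002 rad. Next I retreat and lift.

```bash
python3 -m handwheel '[{"jaw":0,"delta_pos":[0,-0.02,0],"turn":0},{"jaw":0,"delta_pos":[0,-0.04,0],"turn":0},{"jaw":0,"delta_pos":[0,-0.05,-0.03],"turn":0},{"jaw":30,"delta_pos":[0,-0.05,-0.07],"turn":-0.04},{"jaw":60,"delta_pos":[0,-0.05,-0.11],"turn":-0.08},{"jaw":60,"delta_pos":[0,-0.05,-0.14],"turn":-0.12},{"jaw":60,"delta_pos":[0,-0.05,-0.14],"turn":-0.16},{"jaw":60,"delta_pos":[0,-0.05,-0.14],"turn":-0.16}]'
python3 - <<'E'
from h import *
o=get_obs();q=o['ee_rot'];M=R.from_quat(q).as_matrix();print(o['position'],M[:,1])
d=np.array([.536,.326,.225])-o['position'];print(totool(d,q).round(4))
E
```

```text
clock: 3.77
position: [0.4924, -0.1284, 0.2304]
ee_rot: [0.887, 0.461, 0.001, 0.002]
ft_force: [0.1, -0.1, -1.7]
grip_width: 0.693
[ 0.49241477 -0.12835797  0.23042477] [ 0.81825033 -0.57484398  0.00455935]
[ 0.3968 -0.2255  0.0047]
```

```bash
python3 -m handwheel '[{"jaw":60,"delta_pos":[0.396,-0.2255,0],"turn":-0.03},{"jaw":60,"delta_pos":[0.396,-0.2255,0],"turn":-0.06},{"jaw":60,"delta_pos":[0.396,-0.2255,0],"turn":-0.09},{"jaw":60,"delta_pos":[0.396,-0.2255,0],"turn":-0.12},{"jaw":60,"delta_pos":[0.396,-0.2255,0],"turn":-0.15},{"jaw":60,"delta_pos":[0.396,-0.2255,0],"turn":-0.17},{"jaw":60,"delta_pos":[0.396,-0.2255,0],"turn":-0.17},{"jaw":60,"delta_pos":[0.396,-0.2255,0],"turn":-0.17},{"jaw":60,"delta_pos":[0.396,-0.2255,0],"turn":-0.17},{"jaw":60,"delta_pos":[0.396,-0.2255,0],"turn":-0.17}]'
python3 - <<'E'
from h import *
o=get_obs();q=o['ee_rot'];M=R.from_quat(q).as_matrix();print(o['position'],M[:,1],o['joint_pos'].round(2))
d=np.array([.536,.326,.225])-o['position'];print(totool(d,q).round(4))
c=calibration('wrist');im=camera('wrist')[:,:,::-1].copy();cv2.imwrite('pics/w4.png',im)
import pickle;pickle.dump(c,open('w4.pkl','wb'))
print(cv2.projectPoints(np.array([[.536,.326,.117],[.504,.232,.117]]),c['rvec'],c['tvec'],c['mtx'],c['dist_coeffs'])[0])
E
```

```text
clock: 4.6
position: [0.5329, 0.2882, 0.2268]
ee_rot: [0.738, 0.675, -0.001, -0.0]
ft_force: [1.0, -0.5, 0.2]
grip_width: 0.702
[0.53289457 0.28817424 0.22682901] [ 0.99597981 -0.08957109 -0.00110885] [ 0.04  0.4  -0.79  1.49  0.28  1.38 -0.86]
[ 0.038  -0.0003  0.0018]
[[[319.80005266 187.67495438]]

 [[288.14538189 317.88357926]]]
```

View pics/w4.png

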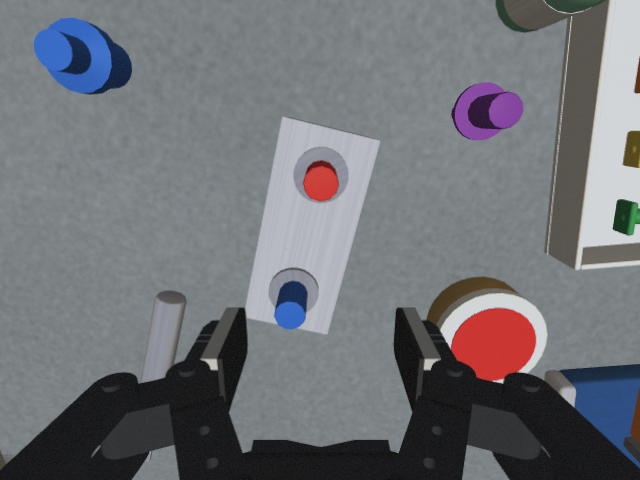

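Wrist view: red grip top at (321,182), blue at (290,316), close to the predictions of (320,188) and (288,318). I'll move over the pin, lower partway and check again.

```bash
python3 -m handwheel '[{"jaw":60,"delta_pos":[0.038,0.001,0.0],"turn":0},{"jaw":60,"delta_pos":[0.038,0.001,0.03],"turn":0},{"jaw":60,"delta_pos":[0.038,0.001,0.05],"turn":0},{"jaw":60,"delta_pos":[0.038,0.001,0.05],"turn":0},{"jaw":60,"delta_pos":[0.038,0.001,0.05],"turn":0}]'
python3 - <<'E'
from h import *
import pickle
print(atz(pickle.load(open('w4.pkl','rb')),(321,182),.117),atz(pickle.load(open('w4.pkl','rb')),(290.5,315.5),.117))
o=get_obs();q=o['ee_rot'];print(o['position'],np.abs(o['joint_velocities']).max())
c=calibration('wrist');im=camera('wrist')[:,:,::-1].copy();cv2.imwrite('pics/w5.png',im)
pickle.dump(c,open('w5.pkl','wb'))
print(cv2.projectPoints(np.array([[.536,.326,.117],[.504,.232,.117]]),c['rvec'],c['tvec'],c['mtx'],c['dist_coeffs'])[0])
E
```

```text
clock: 5.07
position: [0.5368, 0.3237, 0.1768]
ee_rot: [0.737, 0.676, -0.002, -0.0]
ft_force: [0.1, 0.2, 1.0]
grip_width: 0.703
[0.53712362 0.32965606 0.117     ] [0.50595767 0.23380226 0.117     ]
[0.53676309 0.32367586 0.1767628 ] 0.04524667890449563
[[[318.64096734 265.21354614]]

 [[281.98970029 405.28698805]]]
```

View pics/w5.png

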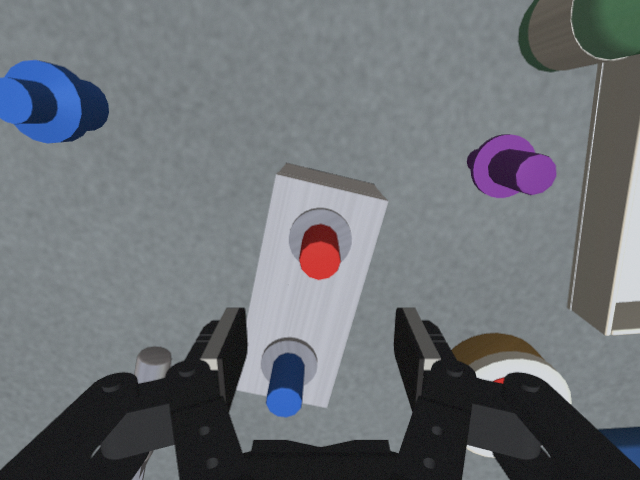

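Red top at (320,259) and blue at (284,402). The wrist camera puts the red pin at about y = 0.329, 2 mm off the top view, so I take 0.328 and descend.

```bash
python3 -m handwheel '[{"jaw":60,"delta_pos":[0.0045,0,0.03],"turn":0},{"jaw":60,"delta_pos":[0.0045,0,0.06],"turn":0},{"jaw":60,"delta_pos":[0.0045,0,0.09],"turn":0},{"jaw":60,"delta_pos":[0.0045,0,0.091],"turn":0},{"jaw":60,"delta_pos":[0.0045,0,0.091],"turn":0},{"jaw":10,"delta_pos":[0.0045,0,0.091],"turn":0},{"jaw":10,"delta_pos":[0.0045,0,0.091],"turn":0},{"jaw":10,"delta_pos":[0.0045,0,0.091],"turn":0},{"jaw":10,"delta_pos":[0.0045,0,0.091],"turn":0},{"jaw":10,"delta_pos":[0.0045,0,0.091],"turn":0}]' 60
python3 -m handwheel '[{"jaw":10,"delta_pos":[0,0,0],"turn":0},{"jaw":10,"delta_pos":[0,0,0],"turn":0},{"jaw":10,"delta_pos":[0,0,0],"turn":0}]'
```

```text
clock: 5.95
position: [0.5388, 0.3297, 0.0898]
ee_rot: [0.736, 0.677, 0.002, 0.001]
ft_force: [-1.3, -1.0, 7.3]
grip_width: 0.261
clock: 6.2
position: [0.5387, 0.3297, 0.0898]
ee_rot: [0.736, 0.677, 0.002, 0.0]
ft_force: [-0.6, -0.8, 7.5]
grip_width: 0.256
```

```bash
python3 -m handwheel '[{"jaw":10,"delta_pos":[0,0,-0.02],"turn":0},{"jaw":10,"delta_pos":[0,0,-0.04],"turn":0},{"jaw":10,"delta_pos":[0,0,-0.07],"turn":0},{"jaw":10,"delta_pos":[0,0,-0.11],"turn":0},{"jaw":10,"delta_pos":[0,0,-0.15],"turn":0},{"jaw":10,"delta_pos":[0,0,-0.15],"turn":0}]'
python3 - <<'E'
from h import *
o=get_obs();q=o['ee_rot'];print(o['position'],totool(np.array([.620,-.179,.235])-o['position'],q).round(4))
for n in ['scene','wrist','top']:
    cv2.imwrite(f'pics/{n}6.png',camera(n)[:,:,::-1])
E
```

```text
clock: 6.7
position: [0.5397, 0.3315, 0.247]
ee_rot: [0.736, 0.677, 0.006, 0.001]
ft_force: [0.1, 1.4, -0.6]
grip_width: 0.26
[0.5396971  0.33149467 0.24704244] [-0.502   0.1229  0.0096]
```

View pics/scene6.png

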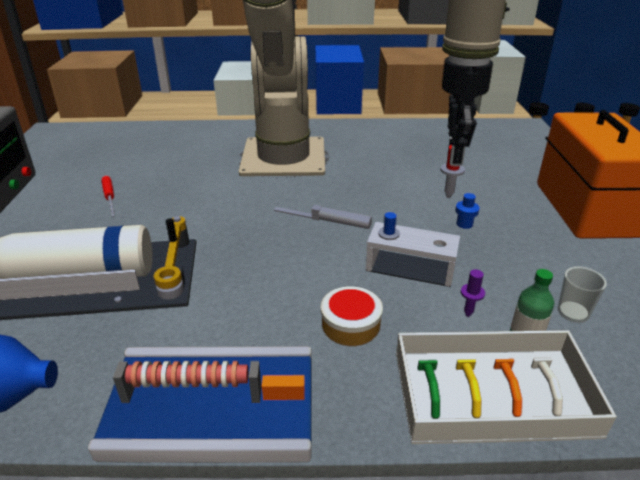

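View pics/wrist6.png

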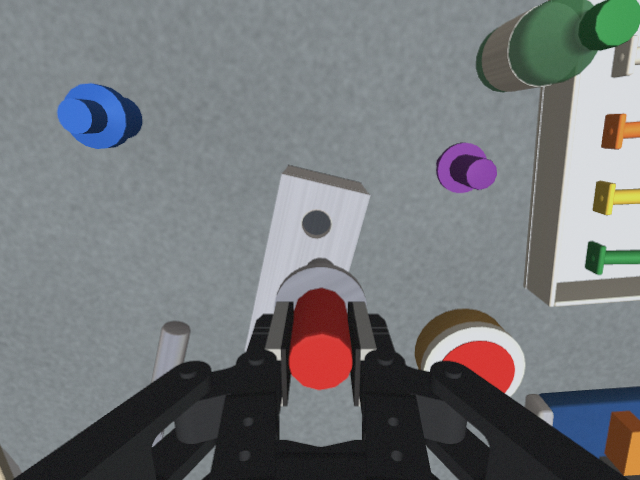

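View pics/top6.png

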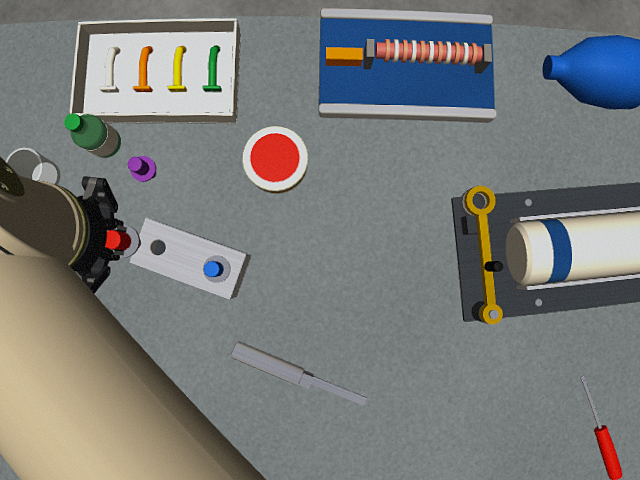

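The red pin is lifted, at scene (452,165), blue is still in the rack, and the gate is shut. Now carry it to the eye.

```bash
python3 -m handwheel '[{"jaw":10,"delta_pos":[-0.035,0.009,0],"turn":0},{"jaw":10,"delta_pos":[-0.502,0.123,0],"turn":0},{"jaw":10,"delta_pos":[-0.502,0.123,0],"turn":0},{"jaw":10,"delta_pos":[-0.502,0.123,0],"turn":0},{"jaw":10,"delta_pos":[-0.502,0.123,0],"turn":0},{"jaw":10,"delta_pos":[-0.502,0.123,0],"turn":0},{"jaw":10,"delta_pos":[-0.502,0.123,0],"turn":0},{"jaw":10,"delta_pos":[-0.502,0.123,0],"turn":0},{"jaw":10,"delta_pos":[-0.502,0.123,0],"turn":0},{"jaw":10,"delta_pos":[-0.502,0.123,0],"turn":0}]'
python3 - <<'E'
from h import *
o=get_obs();q=o['ee_rot'];print(o['position'],totool(np.array([.620,-.179,.235])-o['position'],q).round(4))
E
```

```text
clock: 7.68
position: [0.6008, -0.0795, 0.2359]
ee_rot: [0.736, 0.677, -0.001, -0.001]
ft_force: [0.6, 1.1, -1.1]
grip_width: 0.256
[ 0.60081297 -0.07949028  0.23594477] [-0.0975  0.0275  0.0009]
```

```bash
python3 -m handwheel '[{"jaw":10,"delta_pos":[-0.035,0.01,0],"turn":0},{"jaw":10,"delta_pos":[-0.07,0.02,0],"turn":0},{"jaw":10,"delta_pos":[-0.09,0.026,0.01],"turn":0},{"jaw":10,"delta_pos":[-0.0975,0.0275,0.02],"turn":0},{"jaw":10,"delta_pos":[-0.0975,0.0275,0.025],"turn":0},{"jaw":10,"delta_pos":[-0.0975,0.0275,0.025],"turn":0},{"jaw":10,"delta_pos":[-0.0975,0.0275,0.025],"turn":0},{"jaw":10,"delta_pos":[-0.0975,0.0275,0.025],"turn":0}]'
python3 - <<'E'
from h import *
import pickle
o=get_obs();q=o['ee_rot'];print(o['position'])
c={}
for n in ['scene','wrist','top']:
    c[n]=calibration(n); cv2.imwrite(f'pics/{n}7.png',camera(n)[:,:,::-1])
pickle.dump((c,o),open('s7.pkl','wb'))
s=cv2.imread('pics/scene7.png')
cv2.imwrite('pics/s7c.png',cv2.resize(s[160:310,110:250],None,fx=4,fy=4,interpolation=cv2.INTER_CUBIC))
t=cv2.imread('pics/top7.png')
cv2.imwrite('pics/t7c.png',cv2.resize(t[160:330,400:540],None,fx=3.5,fy=3.5,interpolation=cv2.INTER_CUBIC))
E
```

```text
clock: 8.35
position: [0.6211, -0.1745, 0.2129]
ee_rot: [0.735, 0.678, 0.0, 0.0]
ft_force: [0.1, -0.3, -1.4]
grip_width: 0.259
[ 0.62112739 -0.17447317  0.21288017]
```

View pics/s7c.png

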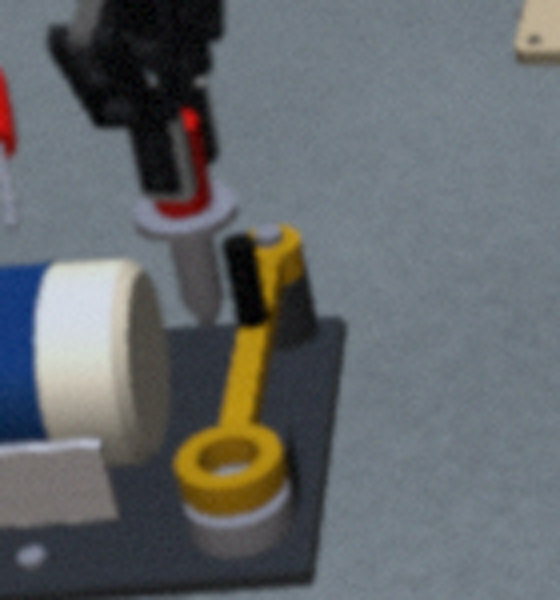

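View pics/wrist7.png

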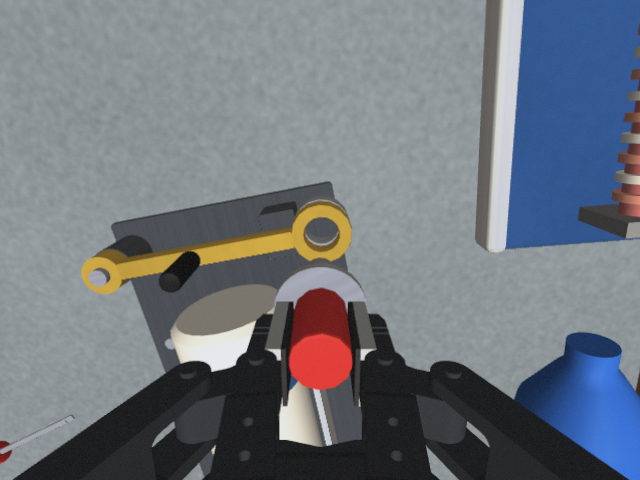

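View pics/t7c.png

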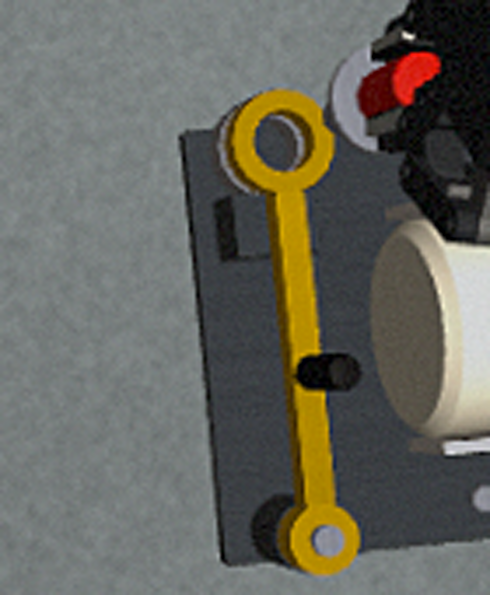

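Run:
```python
from h import *
import pickle
c,o=pickle.load(open('s7.pkl','rb'));z=o['position'][2]
w=c['wrist']
print('geye wrist',atz(w,(321.5,232),.070),'hinge',atz(w,(100,275),.07))
print('geye top',atz(c['top'],crop((282,141),3.5,(400,160)),.07))
print('geye scene',atz(c['scene'],crop((230,466),4,(110,160)),.07))
print('grip top wrist',atz(w,(320.5,364),z+.027),'flange',atz(w,(320.5,309),z-.0128))
print('grip top top',atz(c['top'],crop((417,76),3.5,(400,160)),z+.027))
print('scene flange',atz(c['scene'],crop((187,208),4,(110,160)),z-.0128),'tip',atz(c['scene'],crop((206,323),4,(110,160)),z-.0708))
p=o['position']
for n in ['wrist','scene','top']:
  k=c[n]; pr=cv2.projectPoints(np.array([p+[0,-.002,.027],p+[0,-.002,-.0128],p+[0,-.002,-.0708],[.62,-.179,.07]]),k['rvec'],k['tvec'],k['mtx'],k['dist_coeffs'])[0][:,0]
  print(n,pr.round(1).tolist())
```

```text
geye wrist [ 0.62225329 -0.17671532  0.07      ] hinge [ 0.44204821 -0.19791996  0.07      ]
geye top [ 0.61963568 -0.17831581  0.07      ]
geye scene [ 0.63152953 -0.17633516  0.07      ]
grip top wrist [ 0.62125702 -0.17676443  0.23988017] flange [ 0.62139009 -0.17575025  0.20008017]
grip top top [ 0.62149598 -0.17455152  0.23988017]
scene flange [ 0.62435798 -0.17426639  0.20008017] tip [ 0.62392238 -0.17641015  0.14208017]
wrist [[320.1, 363.3], [320.1, 310.5], [320.0, 264.9], [318.9, 235.0]]
scene [[151.2, 189.6], [155.5, 210.6], [161.5, 239.5], [167.1, 272.1]]
top [[520.2, 181.7], [508.9, 186.5], [494.4, 192.5], [480.6, 199.7]]
```

Run:
```python
import cv2
w=cv2.imread('pics/wrist7.png')
cv2.imwrite('pics/w7c.png',cv2.resize(w[190:400,240:400],None,fx=2.8,fy=2.8,interpolation=cv2.INTER_CUBIC))
```

```text
(no output)
```

View pics/w7c.png

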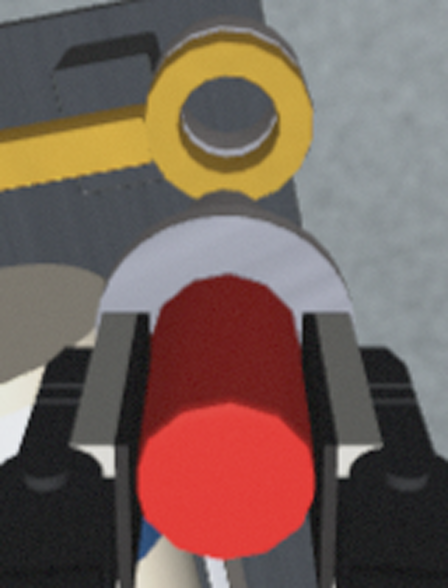

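The pin hangs vertical, and the wrist camera puts it within about 1 mm of the eye axis. Lower it to just above the gate and check again.

```bash
python3 -m handwheel '[{"jaw":10,"delta_pos":[-0.0015,0,0.02],"turn":0},{"jaw":10,"delta_pos":[-0.0015,0,0.04],"turn":0},{"jaw":10,"delta_pos":[-0.0015,0,0.06],"turn":0},{"jaw":10,"delta_pos":[-0.0015,0,0.065],"turn":0},{"jaw":10,"delta_pos":[-0.0015,0,0.065],"turn":0},{"jaw":10,"delta_pos":[-0.0015,0,0.065],"turn":0}]'
python3 - <<'E'
from h import *
o=get_obs();print(o['position'])
for n in ['scene','top']:
    im=camera(n)[:,:,::-1]
    k=calibration(n);p=o['position']
    print(n,cv2.projectPoints(np.array([p+[0,-.0015,-.0708],[.621,-.1777,.07]]),k['rvec'],k['tvec'],k['mtx'],k['dist_coeffs'])[0][:,0].round(1).tolist())
    c=im[190:310,110:230] if n=='scene' else im[150:260,430:550]
    cv2.imwrite(f'pics/{n}8.png',cv2.resize(c,None,fx=5,fy=5,interpolation=cv2.INTER_CUBIC))
E
```

```text
clock: 9.0
position: [0.6212, -0.178, 0.1484]
ee_rot: [0.736, 0.677, 0.0, 0.0]
ft_force: [1.1, -0.0, -0.9]
grip_width: 0.259
[ 0.62118393 -0.17795304  0.14836536]
scene [[166.0, 269.2], [167.7, 272.5]]
top [[482.4, 198.3], [479.8, 199.1]]
```

View pics/scene8.png

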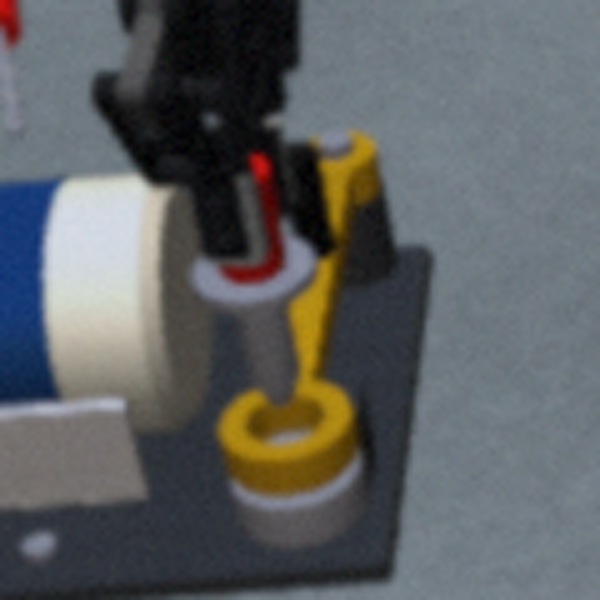

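View pics/top8.png

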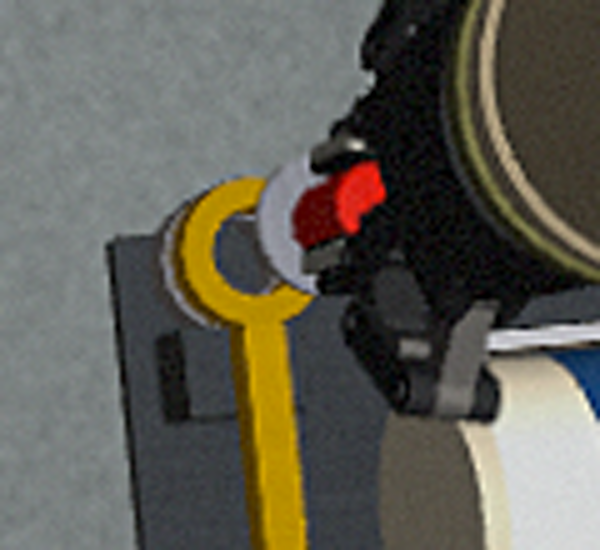

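The tip is at scene crop (283,397), over the hole at (286,420). The eye looks about 1–2 mm further in +x, so I nudge that way and lower in.

```bash
python3 -m handwheel '[{"jaw":10,"delta_pos":[0.001,0.0015,0.0],"turn":0},{"jaw":10,"delta_pos":[0.001,0.0015,0.006],"turn":0},{"jaw":10,"delta_pos":[0.001,0.0015,0.012],"turn":0},{"jaw":10,"delta_pos":[0.001,0.0015,0.018],"turn":0},{"jaw":10,"delta_pos":[0.001,0.0015,0.024],"turn":0},{"jaw":10,"delta_pos":[0.001,0.0015,0.027],"turn":0},{"jaw":10,"delta_pos":[0.001,0.0015,0.027],"turn":0}]'
```

```text
clock: 9.68
position: [0.6217, -0.1772, 0.119]
ee_rot: [0.736, 0.677, -0.0, -0.001]
ft_force: [0.5, 0.7, -0.8]
grip_width: 0.262
```

```bash
python3 -m handwheel '[{"jaw":10,"delta_pos":[0,0,0.005],"turn":0},{"jaw":10,"delta_pos":[0,0,0.01],"turn":0},{"jaw":10,"delta_pos":[0,0,0.015],"turn":0},{"jaw":10,"delta_pos":[0,0,0.02],"turn":0},{"jaw":10,"delta_pos":[0,0,0.024],"turn":0},{"jaw":10,"delta_pos":[0,0,0.027],"turn":0},{"jaw":10,"delta_pos":[0,0,0.027],"turn":0}]'
python3 - <<'E'
from h import *
for n in ['scene','wrist']:
    im=camera(n)[:,:,::-1]
    c=im[190:310,110:230] if n=='scene' else im[200:420,220:420]
    cv2.imwrite(f'pics/{n}9.png',cv2.resize(c,None,fx=5 if n=='scene' else 2.7,fy=5 if n=='scene' else 2.7,interpolation=cv2.INTER_CUBIC))
E
```

```text
clock: 10.27
position: [0.622, -0.1772, 0.0924]
ee_rot: [0.736, 0.677, -0.0, -0.0]
ft_force: [0.1, 0.1, -0.8]
grip_width: 0.256
```

View pics/scene9.png

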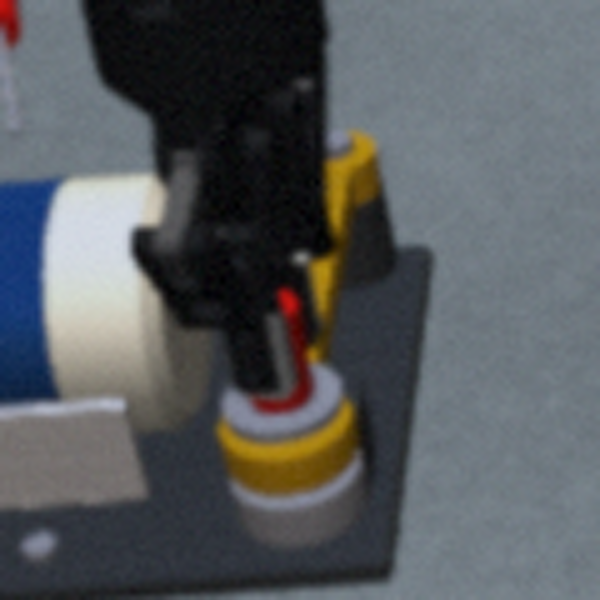

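View pics/wrist9.png

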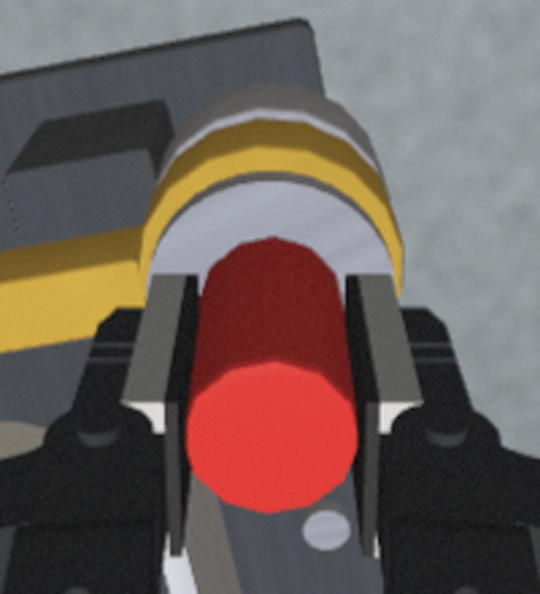

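The pin is in both eyes with the flange about 4 mm above the gate. Seat it.

```bash
python3 -m handwheel '[{"jaw":10,"delta_pos":[0,0,0.002],"turn":0},{"jaw":10,"delta_pos":[0,0,0.004],"turn":0},{"jaw":10,"delta_pos":[0,0,0.0055],"turn":0},{"jaw":10,"delta_pos":[0,0,0.0055],"turn":0}]'
```

```text
clock: 10.7
position: [0.6224, -0.1773, 0.0879]
ee_rot: [0.736, 0.677, -0.0, 0.0]
ft_force: [-0.4, 0.3, -0.7]
grip_width: 0.263
```

```bash
python3 -m handwheel '[{"jaw":10,"delta_pos":[0,0,0.002],"turn":0},{"jaw":10,"delta_pos":[0,0,0.002],"turn":0},{"jaw":30,"delta_pos":[0,0,0.001],"turn":0},{"jaw":48,"delta_pos":[0,0,0],"turn":0},{"jaw":48,"delta_pos":[0,0,0],"turn":0},{"jaw":48,"delta_pos":[0,0,0],"turn":0},{"jaw":48,"delta_pos":[0,0,0],"turn":0}]'
python3 -m handwheel '[{"jaw":48,"delta_pos":[0,0,-0.02],"turn":0},{"jaw":48,"delta_pos":[0,0,-0.05],"turn":0},{"jaw":48,"delta_pos":[0,0,-0.09],"turn":0},{"jaw":48,"delta_pos":[0,0,-0.13],"turn":0},{"jaw":48,"delta_pos":[0.04,0,-0.15],"turn":0},{"jaw":48,"delta_pos":[0.08,0,-0.15],"turn":0},{"jaw":48,"delta_pos":[0.12,0,-0.15],"turn":0},{"jaw":48,"delta_pos":[0.15,0,-0.15],"turn":0},{"jaw":48,"delta_pos":[0.15,0,-0.15],"turn":0}]'
python3 - <<'E'
from h import *
import pickle
c={}
for n in ['scene','top','wrist']:
    c[n]=calibration(n);im=camera(n)[:,:,::-1];cv2.imwrite(f'pics/{n}10.png',im)
    if n=='wrist': continue
    k=im[190:310,110:230] if n=='scene' else im[170:330,400:540]
    f=5 if n=='scene' else 3.5
    cv2.imwrite(f'pics/{n}10c.png',cv2.resize(k,None,fx=f,fy=f,interpolation=cv2.INTER_CUBIC))
pickle.dump(c,open('s10.pkl','wb'))
E
```

```text
clock: 11.28
position: [0.6223, -0.1772, 0.0876]
ee_rot: [0.736, 0.677, -0.0, -0.0]
ft_force: [0.2, -0.5, -0.3]
grip_width: 0.561
clock: 12.03
position: [0.6347, -0.0185, 0.2384]
ee_rot: [0.733, 0.68, 0.002, -0.001]
ft_force: [0.0, 1.2, -0.1]
grip_width: 0.561
```

View pics/scene10c.png

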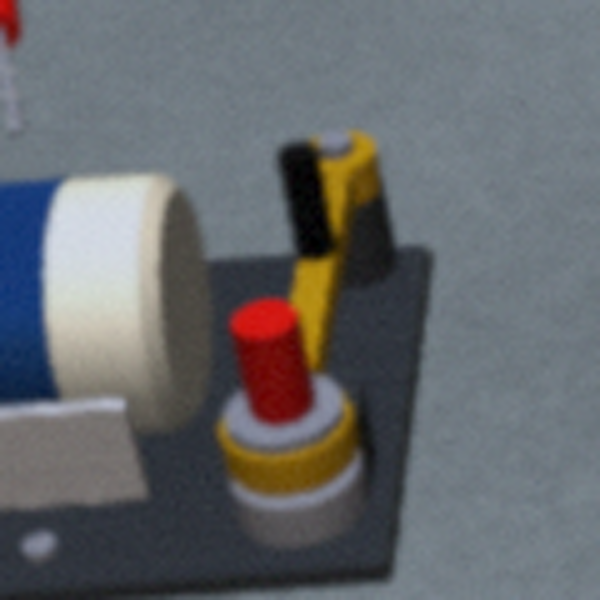

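View pics/top10.png

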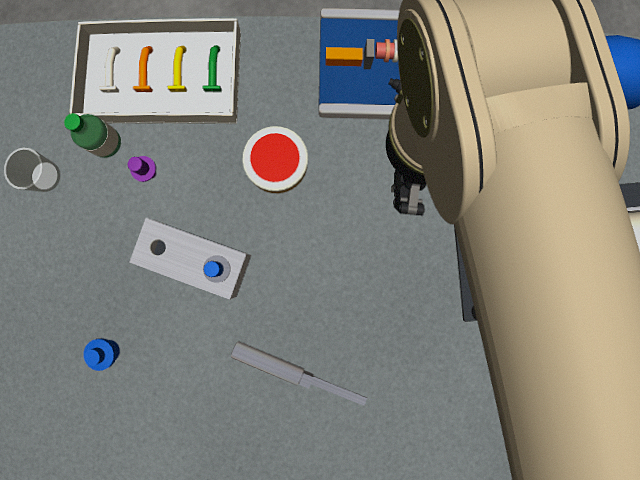

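View pics/top10c.png

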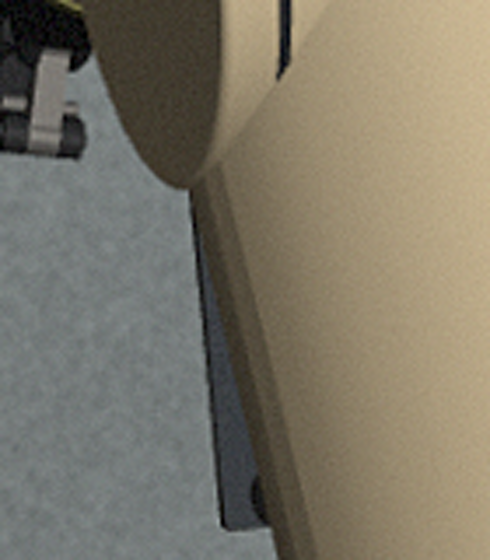

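Run:
```python
from h import *
S=calibration('scene')
d=lambda x,y:crop((x,y),5,(110,190))
print('griptop',atz(S,d(266,320),.115),'flange',atz(S,d(283,412),.075),'post',atz(S,d(298,152),.118))
pr=cv2.projectPoints(np.array([[.6225,-.1785,.115],[.6225,-.1785,.121],[.6225,-.1785,.075]]),S['rvec'],S['tvec'],S['mtx'],S['dist_coeffs'])[0][:,0]
print(((pr-[110,190])*5+2).round(0))
o=get_obs();print(o['ft_force'],o['clock'])
```

```text
griptop [ 0.62521678 -0.17784039  0.115     ] flange [ 0.62599973 -0.17841407  0.075     ] post [ 0.52054501 -0.1896364   0.118     ]
[[266. 315.]
 [263. 301.]
 [285. 406.]]
[ 0.53570322 -1.38405686 -0.12078682] 12.1833
```

View pics/wrist10.png

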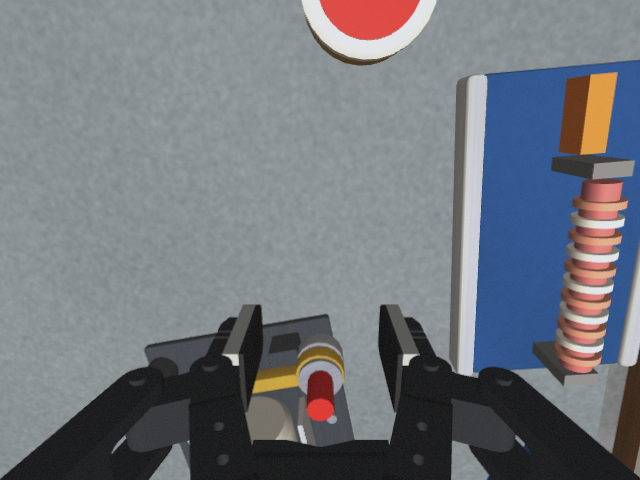

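The pin stands upright (grip top and flange agree within 1 mm), its flange is on the gate, and it matches the scene camera's eye estimate within 2 mm. The fingers are clear. Handing in.

```bash
python3 -c "
from workcell import hand_in
print(hand_in())"
```

```text
the job is handed in; nothing more can be done
None
```

The gate is shut and the long red pin is down through both eyes. I handed the job in at about 12.2 s of the 48 s allowed; `hand_in()` gives no verdict.

**What I did:** I pushed the gate's post with closed fingers until it stopped moving at about 20 N against the stop. I then lifted the red pin from the rack, lowered it through both eyes, let go and backed clear.

**Last checks:**
- **Gate:** I measured its angle at about 0.002 rad just after shutting it. After the pin went in, the scene camera put the post within about 5 mm of its shut position, and that camera reads 1–5 mm high in x. The arm hid the gate from the top camera by then.
- **Red pin:** it stands upright, with grip top and flange agreeing within 1 mm. The flange is flat on the gate, and the grip is about 1–2 mm from the eye's axis in the scene camera.
- **Blue pin:** still in its rack hole at the same pixels as at the start.
- **Gripper:** open, clear of everything, with about 1.5 N on the wrist sensor, close to its usual noise.

**Where measurements disagreed:** the cameras differed by 2–5 mm in places. The gate eye differed most: my scene-camera reading, probably a misread ring centre, put it about 10 mm further in x than the wrist and top cameras. I positioned the pin from the wrist and top cameras and added a 1.5 mm nudge in x. It went in with no noticeable force.

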